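# Slide the ledger onto the document-camera mat

## Robot

A 7-joint arm with a two-finger parallel gripper is mounted at the origin on the work surface. World frame = base frame: x ahead of the robot, y to its left, z up, the work surface at z = 0. Lengths are in m, angles in rad, forces in N, time in s.
With the tool pointing down it reaches from about 0.425 to 0.875 m from the base axis. Payload 4.7 kg.
Tool frame: the origin (TCP) lies at the very end of the fingers, on their centre line; the grasp point (between the pads) lies 19 mm behind it (ctrl.grasp_offset is the distance from the TCP to the grasp point, in m); z points along the fingers, y is the direction in which the jaws open and shut (so a half turn about z gives the same grasp; the last joint's range is limited). The gripper opens to 87 mm and grips with 3 to 60 N. Pads are 19 mm wide; open, the fingers measure 117 mm over their backs; the gripper's body (75 mm by 190 mm) begins 51 mm behind the grasp point.
Start: joints at [1.131, 0.321, -0.07, 1.45, 0.023, 1.371, -0.057], TCP at [0.285, -0.584, 0.223] pointing down, gripper open.
Joint ranges: [-2.86, 2.86], [-0.3, 2.09], [-1.38, 1.24], [0.06, 2.45], [-1.56, 4.7], [0.09, 2.05], [-2.69, 2.69]. Speed limits (rad/s): [2.57, 2.57, 3.14, 3.14, 3.14, 3.14, 3.14].

## Interface

Orientations are given as a rotation vector (axis times angle).
In Python, from bench import ctrl gives the robot as it stands.
- The arm moves only by the shell command python3 -m creep 'ROWS' [FORCE]. ROWS is JSON, a list that holds one entry, the list of rows, each a list of 7 numbers: the opening, from 0 (shut) to 1 (fully open), then the shift along the tool's x, y, z in mm, then the turn, a rotation vector about the tool's x, y, z in rad. In form: [[[grip, dx, dy, dz, rx, ry, rz], ...]]. A call has 1 to 5 rows; each row is the pose to reach, as a shift and turn from the pose commanded when the call began, along the tool's axes at that moment; what a row does not reach only later rows make up. A row lasts 1/10 s, in which the tool goes at most 50 mm and 8.59 degrees, less where a joint would pass 70% of its speed; a pose out of reach is approached as far as the arm can. A call with a gripper value outside its range is refused whole. The fingers move at their own pace and stop on an object; FORCE is the grip in N (left out, the last holds). Time passes only in rows, so rows that repeat a pose let the fingers close. It gives the time, the measured TCP pose, the force and the opening at its end, in the units of the state.
- ctrl.get_state(): the state, without advancing time (a new reading comes with each control period).
- ctrl.get_image(name): name is "side" or "top"; returns the picture (420x560x3 uint8, red, green, blue); there is no depth.
- ctrl.camera_params(name): a dict with "K" (3x3 intrinsics, pixels), "pose" (4x4, takes a point from camera to world coordinates). Camera axes: x right, y down, z forward; pixel columns grow to the right and rows downward; lengths in m; the calibration is good to about 2 mm. A picture is of the moment at which its call begins. camera_params takes no time and is no camera call.
- ctrl.close_job(): hands the job in, once; it reports no verdict.
The state is a dict: "time": time; "joint_positions": joint angles; "qd": joint speeds; "joint_torque": joint torques, N m; "position": TCP position; "tool_rot": TCP orientation; "ft_force": force on the tool from outside, world axes, zero at the start; "torque": the same for the moment, N m; "grip_width": opening from 0.0 (shut) to 1.0 (fully open).
Only numpy, scipy, OpenCV 4.12 (cv2) and the standard library are available. Lean on these libraries where they do the work, as an engineer would, in place of code of your own. Each camera call takes 0.05 s, during which the arm holds its last target. There are 200 camera calls.

## Task

The thick hardback ledger is to be photographed under the document camera. Push it across the desk, without lifting it off the desk, until it lies flat in the middle of the camera's mat with its edges square to the mat's edges. Do not move the thin wire-bound notebook or the mug.

Things in the scene. Friction and masses are not known exactly. Their poses are not given: they have to be found in the camera images.
- ledger: Thick hardback ledger lying flat, loose: 120 mm (its x) by 170 mm (its y) by 32 mm thick, 0.3 to 0.65 kg, green covers, white page edges, blank label on top, dark spine on its -x long side. Too wide to grasp; slides when pushed at its sides. Origin: centre of its underside. Starts left or right of the mat, nearer the robot than the mat's centre, up to 15 degrees askew.
- scan_mat: Fixed black mat, 170 mm (its x) by 220 mm (its y), flush with the desk: no step. Origin: its centre, at desk height. Its x points away from the robot, within 6 degrees of straight ahead. Beyond its far (+x) edge stands the camera: a foot 50 x 90 mm, 18 mm high, from 90 mm off the mat's centre, and a slim column 230 mm high at 122 mm. The centred ledger leaves a 25 mm border all round.
- notebook: Bystander: thin notebook lying flat, loose, 110 mm (its x) by 160 mm (its y) by 10 mm thick, green cover like the ledger's, wire binding with rings up to 13 mm high along its -x long side. Origin: centre of its underside. It lies on the other side of the mat from the ledger.
- mug: Bystander: white mug standing upright, loose, 76 mm across and 85 mm high, with a handle. Origin: centre of its underside. It stands to the far left, beyond the books.
Not all that is in view belongs to the job. What is shaped like the ledger but yellow is not meant.

How it is judged:
By the outcome, as a careful person would: the job done as asked, in the order asked, and still so for the second after the job is handed in, with the robot touching nothing.
It also fails if it takes over 53 s, if anything falls off the work surface, if the arm or the gripper's body presses on something with over 40 N, if the wrist force passes 120 N, or if a joint passes its speed limit or range.

## Working session

There is one attempt and no reset: what is moved stays moved. The work goes in short steps, Python scripts to look and compute and a shell command to move; the robot and the scene stay as the last step left them, time stands still between calls to the robot, and variables do not carry over. Pictures are saved under pics/ and viewed, about 8 in all and at most 12, crops included, and the job is handed in when it is done.

```bash
mkdir -p pics; ls
python3 - <<'E'
from bench import ctrl
import cv2,numpy as np
for n in("top","side"):
    cv2.imwrite(f"pics/{n}0.png",ctrl.get_image(n)[:,:,::-1]); p=ctrl.camera_params(n); print(n,np.round(p["K"],1).tolist(),np.round(p["pose"],3).tolist())
s=ctrl.get_state();print(s["time"],s["position"],s["tool_rot"],s["ft_force"])
E
```

```text
pics
top [[430.6, 0.0, 286.9], [0.0, 430.6, 205.5], [0.0, 0.0, 1.0]] [[-0.001, -0.99, 0.144, 0.366], [-1.0, 0.0, -0.004, -0.01], [0.004, -0.144, -0.99, 1.086], [0.0, 0.0, 0.0, 1.0]]
side [[514.7, 0.0, 283.8], [0.0, 514.7, 210.4], [0.0, 0.0, 1.0]] [[-0.996, -0.033, 0.081, 0.403], [-0.087, 0.532, -0.842, 1.135], [-0.015, -0.846, -0.533, 0.763], [0.0, 0.0, 0.0, 1.0]]
0.1 [ 0.28467592 -0.5837695   0.22155142] [-3.05939925e+00 -7.06373701e-01  8.00653279e-04] [ 0.00570107 -0.10424399 -0.02013528]
```

View pics/top0.png

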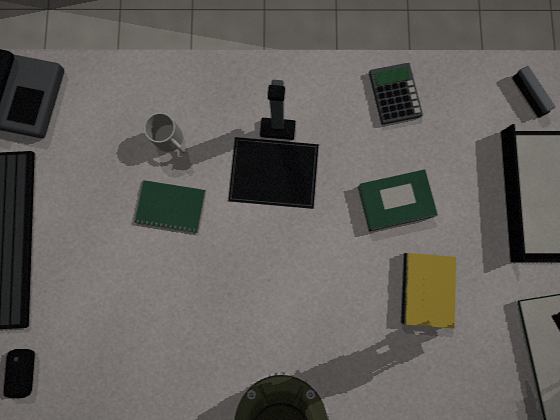

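View pics/side0.png

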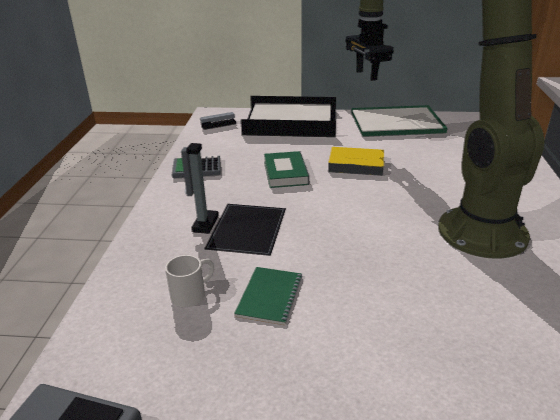

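Top view: two green candidates. The one at (398,200) has a blank label, thick, right of the mat, so it fits the ledger. The one at (169,207) has wire rings on its near side: the notebook. The yellow book at (430,290) is a decoy. The mat is at (274,172), the mug at (161,128), and the camera foot at (278,128).

```bash
cat > h.py <<'E'
from bench import ctrl
import cv2,numpy as np
from scipy.spatial.transform import Rotation as R
def toplane(n,uv,z):
    p=ctrl.camera_params(n);P=np.array(p["pose"]);uv=np.atleast_2d(uv).astype(float)
    d=np.c_[uv,np.ones(len(uv))]@np.linalg.inv(p["K"]).T@P[:3,:3].T
    return (P[:3,3]+d*((z-P[2,3])/d[:,2])[:,None])[:,:2]
def rect(n,mask,z,roi=None):
    m=np.zeros_like(mask)
    cs,_=cv2.findContours(mask,cv2.RETR_EXTERNAL,cv2.CHAIN_APPROX_NONE)
    out=[]
    for c in cs:
        if cv2.contourArea(c)<1500: continue
        w=toplane(n,c[:,0,:],z)
        r=cv2.minAreaRect((w*1000).astype(np.float32)); (x,y),(a,b),t=r
        if a>b: a,b,t=b,a,t-90
        t=(t+90)%180-90   # direction of short side vs world x
        out.append((c[:,0].mean(0).round().tolist(),round(x,1),round(y,1),round(a,1),round(b,1),round(t,2)))
    return out
def look(save=None):
    im=ctrl.get_image("top")
    if save: cv2.imwrite(save,im[:,:,::-1])
    hsv=cv2.cvtColor(im,cv2.COLOR_RGB2HSV)
    g=cv2.inRange(hsv,(60,100,30),(95,255,255))
    g=cv2.morphologyEx(g,cv2.MORPH_OPEN,np.ones((3,3)))
    k=cv2.inRange(hsv,(0,0,0),(180,255,40))
    return im,g,k
def st():
    s=ctrl.get_state();r=R.from_rotvec(s["tool_rot"]).as_matrix()
    print("t",round(s["time"],2),"pos",np.round(s["position"]*1000,1),"x",r[:,0].round(3),"y",r[:,1].round(3),"F",np.round(s["ft_force"],1),"g",s["grip_width"])
E
python3 - <<'E'
from h import *
im,g,k=look()
print("ledger z32",*rect("top",g,.032),sep="\n");print("notebook z10",*rect("top",g,.010),sep="\n");print("dark z0",*rect("top",k,0),sep="\n")
st()
print(toplane("top",[[155,115],[182,152]],.085))
c=np.hstack([im[140:250,110:230],im[140:250,340:460]])
cv2.imwrite("pics/crop.png",cv2.resize(c,None,fx=3,fy=3)[:,:,::-1])
E
```

```text
ledger z32
([170.0, 204.0], 521.1, 275.6, 99.7, 153.3, -9.27)
([398.0, 199.0], 536.0, -289.3, 114.8, 167.1, 12.51)
notebook z10
([170.0, 204.0], 524.4, 281.6, 101.7, 156.5, -9.27)
([398.0, 199.0], 539.5, -295.2, 117.2, 170.6, 12.51)
dark z0
([279.0, 402.0], 60.3, 8.4, 100.0, 202.7, -0.14)
([15.0, 238.0], 444.2, 663.7, 87.4, 447.3, -84.61)
([273.0, 172.0], 610.5, 20.8, 169.9, 217.7, -5.05)
([523.0, 192.0], 556.7, -636.5, 151.7, 358.4, 84.74)
t 0.15 pos [ 284.7 -583.9  221.7] x [ 0.899  0.438 -0.   ] y [ 0.438 -0.899 -0.001] F [-0.5  0.5  0.6] g 1.002306453454373
[[0.73232939 0.30516077]
 [0.64018722 0.23675921]]
```

View pics/crop.png

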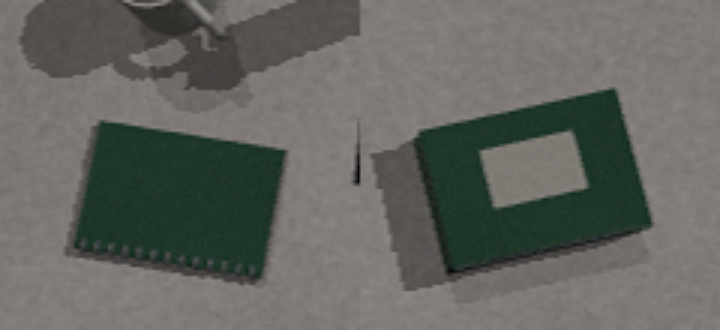

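Confirmed: the right one is the thick, labelled ledger and the left one is the wire-bound notebook. The fitted sizes match: ledger 115x167, mat 170x218. The ledger is at (536,-290) mm, +12.5°. The mat is at (610,21), -5.05°. Plan: push the ledger's -y end with the open fingers spread along it, then push its near side.

```bash
python3 -m creep '[[[1,40,-4,0,0,0,-0.14],[1,80,-8,0,0,0,-0.28],[1,120,-12,0,0,0,-0.42],[1,160,-16,0,0,0,-0.56],[1,200,-20,0,0,0,-0.7]]]'; python3 -c "
from h import *
st()"
```

```text
time: 0.65
position: [0.457, -0.4775, 0.2223]
tool_rot: [-2.628, -1.721, 0.0]
ft_force: [0.0, -0.6, 0.1]
grip_width: 0.998
t 0.65 pos [ 457.  -477.5  222.3] x [0.4   0.917 0.   ] y [ 0.917 -0.4   -0.   ] F [ 0.  -0.6  0.1] g 0.9982322381922578
```

```bash
python3 -m creep '[[[1,19,15,20,0,0,-0.126],[1,38,30,40,0,0,-0.252],[1,57,46,60,0,0,-0.378],[1,76,61,80,0,0,-0.504],[1,95,76,100,0,0,-0.63]]]'; python3 -c "
from h import *
im,g,k=look('pics/a.png');st();print(rect('top',g,.032))"
```

```text
time: 1.15
position: [0.5644, -0.4219, 0.1213]
tool_rot: [-1.966, -2.45, 0.0]
ft_force: [0.1, 0.1, -0.9]
grip_width: 0.999
t 1.2 pos [ 567.2 -416.4  117. ] x [-0.226  0.974  0.007] y [0.974 0.226 0.   ] F [ 1.8  3.5 -2.1] g 1.0030335626244549
[([170.0, 204.0], 521.9, 275.6, 97.7, 153.3, -9.13), ([396.0, 198.0], 536.0, -289.4, 114.7, 167.2, 12.33)]
```

View pics/a.png

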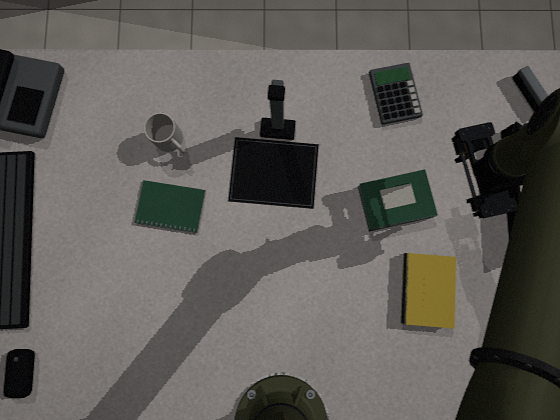

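The gripper stands at about (485,170), right of the ledger's end and with a clear way down.

```bash
python3 -m creep '[[[1,0,-2,35,0,0,0],[1,0,-3,70,0,0,0],[1,0,-3,95,0,0,0],[1,0,-3,108,0,0,0],[1,0,-3,108,0,0,0]]]'; python3 -m creep '[[[1,6,0,0,0,0,0],[1,12,0,0,0,0,0],[1,18,0,0,0,0,0],[1,23,0,0,0,0,0],[1,23,0,0,0,0,0]]]'; python3 -c "
from h import *
st()"
```

```text
time: 1.7
position: [0.5594, -0.4223, 0.0122]
tool_rot: [-1.97, -2.441, 0.0]
ft_force: [-0.8, -0.2, 0.5]
grip_width: 0.998
time: 2.2
position: [0.5565, -0.3995, 0.0154]
tool_rot: [1.971, 2.446, 0.0]
ft_force: [-0.1, -0.1, -0.4]
grip_width: 0.999
t 2.2 pos [ 556.5 -399.5   15.4] x [-0.213  0.977 -0.   ] y [0.977 0.213 0.001] F [-0.1 -0.1 -0.4] g 0.9991491185639878
```

```bash
python3 -m creep '[[[1,6,0,3,0,0,0],[1,12,0,3,0,0,0],[1,18,0,3,0,0,0],[1,24,0,3,0,0,0],[1,30,0,3,0,0,0]]]'; python3 -m creep '[[[1,10,0,0,0,0,0.009],[1,20,0,0,0,0,0.018],[1,30,0.4,0,0,0,0.028],[1,40,0.7,0,0,0,0.037],[1,50,1.1,0,0,0,0.046]]]'; python3 -c "
from h import *
im,g,k=look();st();print(rect('top',g,.032))"
```

```text
time: 2.7
position: [0.5494, -0.3715, 0.0114]
tool_rot: [1.973, 2.444, -0.001]
ft_force: [-0.2, -1.7, -3.2]
grip_width: 0.995
time: 3.2
position: [0.54, -0.3212, 0.0115]
tool_rot: [-2.029, -2.398, 0.0]
ft_force: [-0.2, -2.0, -1.8]
grip_width: 1.001
t 3.25 pos [ 540.2 -318.8   11.6] x [-0.167  0.986  0.002] y [ 0.986  0.167 -0.   ] F [-1.5 -1.   0.5] g 0.9999122670281714
[([170.0, 204.0], 522.2, 275.5, 97.3, 153.2, -9.0), ([369.0, 203.0], 528.1, -223.5, 115.1, 165.1, 9.5)]
```

```bash
for i in 1; do python3 -m creep '[[[1,10,0,0,0,0,0.010],[1,20,0.2,0,0,0,0.020],[1,30,0.5,0,0,0,0.031],[1,40,0.8,0,0,0,0.041],[1,50,1.3,0,0,0,0.051]]]';python3 -m creep '[[[1,10,0,0,0,0,0.010],[1,20,0.2,0,0,0,0.020],[1,30,0.5,0,0,0,0.031],[1,40,0.8,0,0,0,0.041],[1,50,1.3,0,0,0,0.051]]]';python3 -m creep '[[[1,10,0,0,0,0,0.010],[1,20,0.2,0,0,0,0.020],[1,30,0.5,0,0,0,0.031],[1,40,0.8,0,0,0,0.041],[1,50,1.3,0,0,0,0.051]]]';  done; python3 -c "
from h import *
im,g,k=look('pics/b.png');st();print(rect('top',g,.032))"
```

```text
time: 3.75
position: [0.5332, -0.2722, 0.0118]
tool_rot: [2.09, 2.345, -0.0]
ft_force: [-0.6, -3.6, 0.0]
grip_width: 1.0
time: 4.25
position: [0.5287, -0.2224, 0.0118]
tool_rot: [2.149, 2.291, -0.0]
ft_force: [-0.4, -3.4, 0.7]
grip_width: 1.0
time: 4.75
position: [0.5267, -0.1726, 0.0117]
tool_rot: [2.207, 2.235, -0.001]
ft_force: [-1.2, -6.5, 2.0]
grip_width: 1.004
t 4.8 pos [ 526.8 -170.    11.7] x [-0.015  1.     0.001] y [ 1.     0.015 -0.   ] F [-0.1 -3.5  1.5] g 1.0009405413837593
[([171.0, 204.0], 521.7, 275.5, 98.0, 153.1, -9.13), ([307.0, 203.0], 529.0, -67.4, 112.8, 156.0, -0.01)]
```

View pics/b.png

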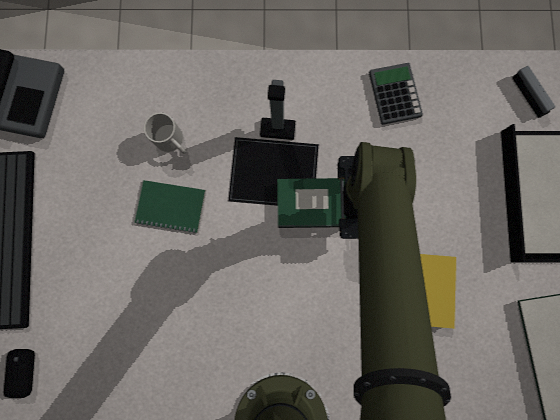

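The ledger at (310,205) is following squarely, and it has about 100 mm still to go in y. Its right end is hidden by the gripper.

```bash
python3 -m creep '[[[1,10,0,0,0,0,0.010],[1,20,0.2,0,0,0,0.020],[1,30,0.5,0,0,0,0.031],[1,40,0.8,0,0,0,0.041],[1,50,1.3,0,0,0,0.051]]]';python3 -m creep '[[[1,10,0,0,0,0,0.012],[1,20,0.2,0,0,0,0.024],[1,28,0.5,0,0,0,0.035],[1,34,0.8,0,0,0,0.043],[1,39,1.0,0,0,0,0.050]]]';python3 -m creep '[[[1,4,0,0,0,0,0.003],[1,7,0,0,0,0,0.003],[1,9,0,0,0,0,0.003],[1,10,0,0,0,0,0.003],[1,10,0,0,0,0,0.003]]]'; python3 -m creep '[[[1,-10,0,0,0,0,0],[1,-30,0,0,0,0,0],[1,-50,0,-20,0,0,0],[1,-75,0,-50,0,0,0],[1,-105,0,-90,0,0,0]]]'; python3 -c "
from h import *
im,g,k=look('pics/c.png');st();print(rect('top',g,.032))"
```

```text
time: 5.3
position: [0.527, -0.1233, 0.0117]
tool_rot: [2.263, 2.178, -0.002]
ft_force: [0.6, -6.3, 3.2]
grip_width: 0.999
time: 5.8
position: [0.529, -0.0845, 0.0116]
tool_rot: [-2.317, -2.122, 0.003]
ft_force: [-1.6, -5.9, 4.9]
grip_width: 0.999
time: 6.3
position: [0.5301, -0.0745, 0.0116]
tool_rot: [-2.32, -2.118, 0.002]
ft_force: [-1.5, -6.3, 3.8]
grip_width: 1.001
time: 6.8
position: [0.5194, -0.1764, 0.1002]
tool_rot: [-2.311, -2.118, 0.0]
ft_force: [0.7, -0.5, -0.3]
grip_width: 1.0
t 6.85 pos [ 523.  -185.4  108.3] x [ 0.095  0.996 -0.004] y [ 0.995 -0.095  0.007] F [ 1.2 -6.3  5.1] g 0.99516923892247
[([170.0, 203.0], 522.1, 275.2, 97.3, 153.8, -9.0), ([272.0, 196.0], 543.6, 21.9, 114.9, 171.3, -5.38)]
```

View pics/c.png

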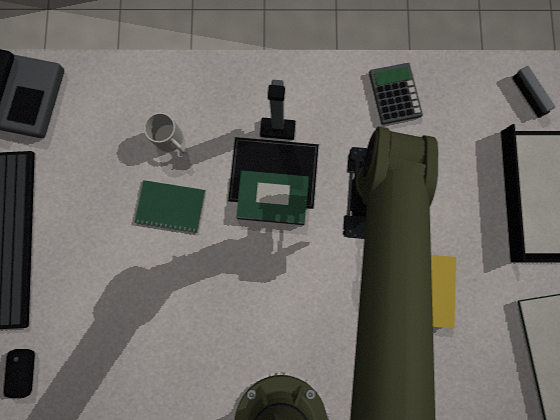

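The ledger at (272,196) is now lying mostly on the mat, square to it. It still has to go about 68 mm along +x. The tool moves behind its near side next.

```bash
python3 -m creep '[[[1,20,-10,-5,0,0,0.14],[1,40,-20,-10,0,0,0.28],[1,60,-30,-15,0,0,0.42],[1,80,-40,-20,0,0,0.56],[1,100,-50,-20,0,0,0.70]]]'; python3 -m creep '[[[1,0,0,0,0,0,0.1],[1,0,0,0,0,0,0.1]]]'; python3 -c "
from h import *
st();print(ctrl.get_state()['joint_positions'])"
```

```text
time: 7.35
position: [0.48, -0.0723, 0.1215]
tool_rot: [-2.907, -1.187, -0.001]
ft_force: [0.2, 0.4, 1.0]
grip_width: 0.998
time: 7.55
position: [0.4798, -0.0728, 0.121]
tool_rot: [-2.959, -1.051, 0.001]
ft_force: [-0.3, 0.2, -1.1]
grip_width: 0.999
t 7.55 pos [479.8 -72.8 121. ] x [ 0.776  0.631 -0.   ] y [ 0.631 -0.776 -0.001] F [-0.3  0.2 -1.1] g 0.9988918358660305
[ 0.52331447  0.07246411 -0.44003921  1.96159796  0.03319023  1.11563809
 -0.81854378]
```

```bash
python3 -m creep '[[[1,8,-20,0,0,0,0.14],[1,15,-41,0,0,0,0.28],[1,23,-61,0,0,0,0.42],[1,30,-82,0,0,0,0.56],[1,38,-102,0,0,0,0.70]]]'; python3 -m creep '[[[1,0,0,0,0,0,0.075],[1,0,0,0,0,0,0.075],[1,0,0,0,0,0,0.075]]]'; python3 -c "
from h import *
im,g,k=look();st();print(rect('top',g,.032));print(ctrl.get_state()['joint_positions'])"
```

```text
time: 8.05
position: [0.445, 0.0296, 0.121]
tool_rot: [-3.14, 0.036, 0.002]
ft_force: [0.0, 0.4, 0.0]
grip_width: 0.999
time: 8.35
position: [0.4457, 0.0284, 0.1212]
tool_rot: [-3.138, 0.144, 0.001]
ft_force: [0.4, -0.3, 0.2]
grip_width: 0.999
t 8.4 pos [445.7  28.2 121.3] x [ 0.996 -0.093 -0.001] y [-0.093 -0.996 -0.   ] F [-0.6  0.   0.2] g 1.0017303277627678
[([170.0, 204.0], 521.4, 275.4, 98.6, 153.5, -9.1)]
[ 0.41317934 -0.01454278 -0.52693637  2.04245243 -0.00858096  1.11222976
 -1.77337295]
```

```bash
python3 -m creep '[[[1,0,0,35,0,0,0],[1,0,0,70,0,0,0],[1,0,0,95,0,0,0],[1,0,0,109,0,0,0],[1,0,0,109,0,0,0]]]'; python3 -c "
from h import *
st()
im=ctrl.get_image('side');cv2.imwrite('pics/d.png',im[:,:,::-1])"
```

```text
time: 8.9
position: [0.4437, 0.0282, 0.0104]
tool_rot: [-3.138, 0.147, 0.008]
ft_force: [-0.1, -0.2, -0.3]
grip_width: 1.005
t 8.9 pos [443.7  28.2  10.4] x [ 0.996 -0.094 -0.005] y [-0.094 -0.996 -0.   ] F [-0.1 -0.2 -0.3] g 1.005151516399163
```

View pics/d.png

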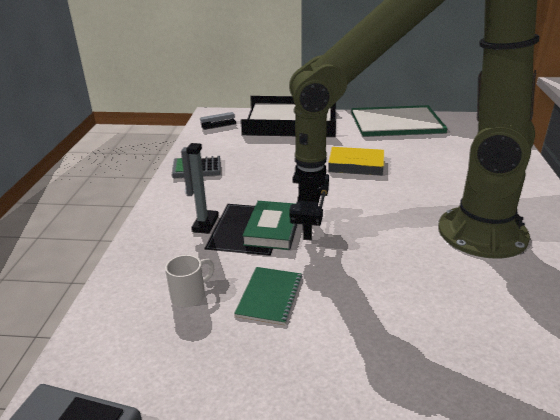

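The side view shows the tool behind the near side at (305,225), with the ledger at (272,225) on the mat. Nothing else is in the way.

```bash
python3 -m creep '[[[1,6,0,0,0,0,0],[1,12,0,0,0,0,0],[1,18,0,0,0,0,0],[1,24,0,0,0,0,0],[1,30,0,0,0,0,0]]]'; python3 -m creep '[[[1,8,-0.6,0,0,0,0],[1,16,-1.2,0,0,0,0],[1,24,-1.8,0,0,0,0],[1,32,-2.4,0,0,0,0],[1,39,-2.9,0,0,0,0]]]';  python3 -m creep '[[[1,6,-0.4,0,0,0,0],[1,11,-0.8,0,0,0,0],[1,15,-1.1,0,0,0,0],[1,17,-1.3,0,0,0,0],[1,17,-1.3,0,0,0,0]]]'; python3 -c "
from h import *
im,g,k=look('pics/e.png');st();print(rect('top',g,.032))"
```

```text
time: 9.45
position: [0.4736, 0.026, 0.0124]
tool_rot: [3.137, -0.148, -0.009]
ft_force: [-9.1, 0.8, 6.7]
grip_width: 0.999
time: 9.95
position: [0.5125, 0.025, 0.012]
tool_rot: [3.137, -0.148, -0.009]
ft_force: [-6.4, 0.9, 5.3]
grip_width: 1.004
time: 10.45
position: [0.53, 0.0246, 0.012]
tool_rot: [3.137, -0.148, -0.008]
ft_force: [-4.9, -0.0, 2.4]
grip_width: 1.001
t 10.5 pos [530.   24.7  12. ] x [ 0.996 -0.094 -0.004] y [-0.094 -0.996  0.001] F [-5.4 -0.4  3.2] g 1.000000231337293
[([172.0, 205.0], 520.8, 275.2, 100.8, 154.2, -9.27)]
```

View pics/e.png

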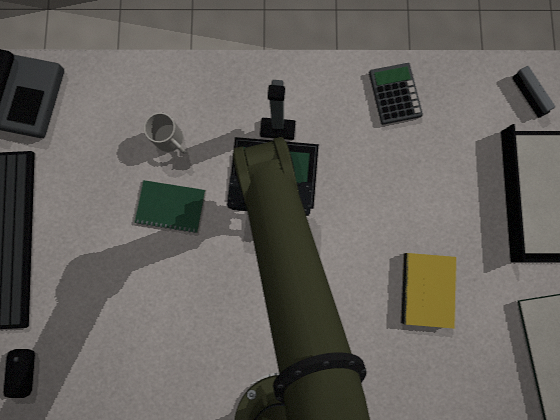

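The arm hides the ledger in this view. By the tool's position about 10 mm remains, so push 9 mm, back off and measure in the open.

```bash
python3 -m creep '[[[1,3,-0.2,0,0,0,0],[1,6,-0.4,0,0,0,0],[1,8,-0.5,0,0,0,0],[1,9,-0.5,0,0,0,0],[1,9,-0.5,0,0,0,0]]]'; python3 -m creep '[[[1,-8,0,0,0,0,0],[1,-25,0,0,0,0,0],[1,-40,0,-20,0,0,0],[1,-55,0,-55,0,0,0],[1,-60,30,-90,0,0,0]]]';  python3 -m creep '[[[1,0,45,-5,0,0,-0.14],[1,0,90,-10,0,0,-0.28],[1,0,135,-10,0,0,-0.42],[1,0,180,-10,0,0,-0.56],[1,0,225,-10,0,0,-0.70]]]'; python3 -c "
from h import *
im,g,k=look('pics/f.png');st();print(rect('top',g,.032),rect('top',k,0))
cv2.imwrite('pics/fc.png',cv2.resize(im[100:250,120:340],None,fx=3,fy=3)[:,:,::-1])"
```

```text
time: 11.0
position: [0.5406, 0.0244, 0.0121]
tool_rot: [-3.138, 0.148, 0.001]
ft_force: [-2.8, -0.3, -1.3]
grip_width: 1.001
time: 11.5
position: [0.4775, 0.0043, 0.1037]
tool_rot: [-3.137, 0.136, -0.002]
ft_force: [1.7, -1.3, 0.6]
grip_width: 1.001
time: 12.0
position: [0.4587, -0.2175, 0.1138]
tool_rot: [3.012, 0.881, 0.004]
ft_force: [1.7, 0.5, -0.5]
grip_width: 0.999
t 12.05 pos [ 456.5 -227.1  113.6] x [ 0.843  0.538 -0.002] y [ 0.538 -0.843  0.008] F [-1.1 -6.9  0.5] g 1.000133345992368
[([169.0, 204.0], 521.9, 275.2, 97.9, 153.0, -9.49), ([273.0, 169.0], 611.6, 20.1, 119.2, 170.9, -5.45)] [([388.0, 290.0], 328.8, -218.5, 187.6, 642.4, 78.81), ([16.0, 238.0], 442.9, 673.2, 87.6, 445.3, -87.14), ([273.0, 172.0], 610.8, 20.7, 169.3, 217.4, -5.05), ([523.0, 192.0], 556.7, -636.5, 151.7, 358.4, 84.74)]
```

View pics/fc.png

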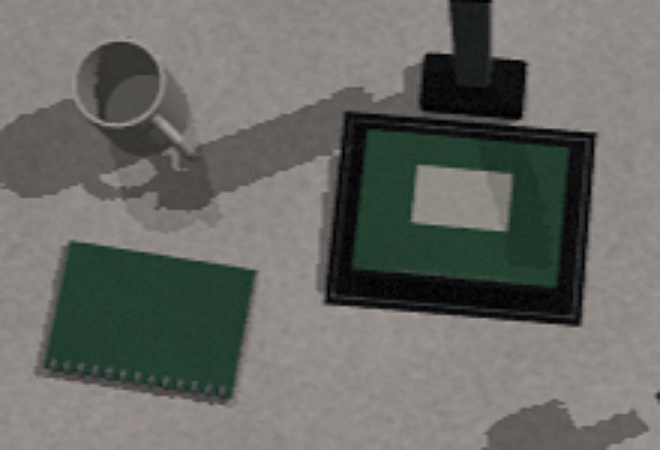

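The crop shows the ledger centred and square on the mat, with an even border allowing for parallax. The notebook and mug haven't moved. Ledger minus mat is about (+1, -1) mm and 0.4°.

```bash
python3 -m creep '[[[1,0,0,0,0,0,0],[1,0,0,0,0,0,0],[1,0,0,0,0,0,0],[1,0,0,0,0,0,0]]]'; python3 -c "
from h import *
im,g,k=look();st();print(rect('top',g,.032));print(ctrl.close_job())"
```

```text
time: 12.45
position: [0.4587, -0.214, 0.1128]
tool_rot: [3.017, 0.876, 0.001]
ft_force: [-0.9, 0.1, -0.2]
grip_width: 0.999
t 12.5 pos [ 458.6 -214.2  112.7] x [0.845 0.535 0.   ] y [ 0.535 -0.845  0.   ] F [-0.5 -0.1 -0.6] g 1.0018846972988253
[([171.0, 205.0], 521.9, 275.4, 97.7, 153.6, -9.1), ([274.0, 169.0], 611.8, 19.8, 119.3, 171.5, -5.35)]
the job is handed in; nothing more can be done
None
```

The ledger now lies flat in the middle of the camera's mat, square to its edges, and I handed the job in at about 12.5 s of the 53 s allowed. I pushed it across the desk by its right end with the open fingers, curving to square it up, then pushed its near side to centre it.

- **Position:** in the last image the ledger was at (611.8, 19.8) mm, turned -5.35°. The mat, measured just before, was at (610.8, 20.7) mm, turned -5.05°. That is about 1 mm off in each direction and 0.3° off square, within the calibration error of about 2 mm.
- **Other objects:** the notebook measured the same as at the start to within about 1 mm. The mug looked unmoved in the pictures, but I did not measure it again.
- **Forces and robot:** the readings at the end of each move never passed about 12 N at the wrist. The arm finished clear of everything.

No check failed. The one disagreement was small: midway, the ledger's position by the camera and by the tool differed by about 5 mm, and the final image settled it.

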